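# Spoon to the mug, then hold the caddy lid open

### The job

I am about to spoon coffee into the empty metal caddy. Pull the spoon up out of its white pot and stand it, bowl end down, in the mug, and let go of it; then lift the caddy's lid by the bar on its front and finish while still holding the lid with the gripper, still, at 60 degrees from closed. Leave the salt shaker and the little glass dish where they are, and keep mug and pot upright.

Things in the scene. Friction and masses are not known exactly. Their poses are not given: they have to be found in the camera images.
- pot: white stoneware block 75 x 75 x 105 mm high, 0.9 kg, loose, with one upright slot (21 mm along its x, 43 mm along its y, floor 5 mm above its underside) in which the spoon stands. Origin: centre of the underside; z up.
- spoon: steel tea spoon, 188 mm long, 45 g, standing bowl down in the pot's slot, its handle sticking out about 88 mm above the pot. Origin at mid length; its x axis runs along the spoon from the handle end to the bowl (down at the start), its y across the width: 38 mm wide at the bowl, 14 mm at the handle end, which is 2 to 5 mm thick; grip the handle across its width.
- spoon_bowl (a point): point in the spoon's bowl, 9 mm from the bowl's tip
- spoon_top (a point): point in the middle of the thin handle, 9 mm below the handle's end (about 185 mm above the worktop at the start)
- mug: white dotted mug, 86 mm across, 96 mm high, 0.27 kg, loose, upright, empty, open at the top (inside about 65 mm across at the mouth, 50 mm at the floor, floor 7 mm up); handle on its -y side. Origin on the underside, 16 mm from the cup's axis towards the handle.
- mug_mouth (a point): centre of the mug's mouth, 95 mm above its underside; the mug's axis passes through it
- caddy: square open steel box 130 x 130 x 105 mm high with a lid, fixed to the worktop. Origin: centre of the underside; z up, its -x side is the front, with the lid's bar.
- lid (a joint): angle of the caddy's lid in rad: 0 closed, grows as the front of the lid rises, stop at 1.45 (83 degrees). The lid (150 to 310 g, steel plate 134 x 134 x 6 mm) swings freely and falls shut when let go. Hinge axis along the far (+x) rim.
- lid_bar (a point): middle of the bar handle on the lid's front: round wooden bar 11 mm thick, 84 mm long, parallel to the hinge (caddy's y), 172 mm from the hinge axis; two thin arms 72 mm apart join it to the lid. Closed it lies 109 mm above the worktop, 42 mm in front of the caddy's front wall (36 mm clear between bar and wall). The bar turns with the lid and can turn between gripping fingers.
- lid_hinge (a point): point 3 mm above the middle of the hinge axis on the caddy's far rim (106 mm above the worktop), in line with the bar when closed
- salt: bystander: salt shaker, 44 mm across, 90 mm high. Origin: centre of the underside.
- ramekin: bystander: little glass dish, 57 mm across, 27 mm high. Origin: centre of the underside.

How it is judged:
On the way, in this order (a step that is already met when the one before it is completed fails the run):
1. the spoon is pulled out, clear above the pot, with the lid still shut (height (world z) of spoon_bowl above 0.115 m and contact force between spoon and the fingers above 0.2 N and value of joint lid below 0.15 rad), for 0.1 s.
2. the spoon stands bowl down in the mug, let go, with the lid still shut (height (world z) of spoon_bowl below 0.055 m and horizontal distance between spoon_bowl and mug_mouth below 0.04 m and height (world z) of spoon_top above 0.1 m and contact force between spoon and the arm below 0.1 N and contact force between spoon and the fingers below 0.1 N and linear speed of spoon below 0.05 m/s and angle between mug's own z axis and vertical below 0.2 rad and value of joint lid below 0.15 rad), for 0.2 s.
At the end, for the whole second after the job is handed in: The gripper's fingers hold the lid still at 60 degrees, 7 either way, carried by nothing else; the spoon is let go and stands bowl down in the upright mug; the pot is upright and salt shaker and glass dish are within 30 mm of where they were (value of joint lid between 0.925 and 1.17 rad and velocity of joint lid between -0.06 and 0.06 rad/s and contact force between lid and the fingers above 0.2 N and contact force between lid and spoon below 0.05 N and contact force between lid and mug below 0.05 N and height (world z) of spoon_bowl below 0.055 m and horizontal distance between spoon_bowl and mug_mouth below 0.04 m and height (world z) of spoon_top above 0.1 m and contact force between spoon and the arm below 0.1 N and contact force between spoon and the fingers below 0.1 N and linear speed of spoon below 0.05 m/s and angle between each of mug, pot's own z axis and vertical below 0.2 rad); the arm keeps its last pose, push and grip.
It fails at once if a bystander (salt shaker or little glass dish) is moved by more than 30 mm or tipped (distance of any of salt, ramekin from where it was at the start of the episode above 0.03 m or angle between any of salt, ramekin's own z axis and vertical above 0.5 rad).
It fails at once if the mug or the pot is tipped over (angle between any of mug, pot's own z axis and vertical above 0.6 rad).
It also fails if it takes over 64 s, if anything falls off the work surface, if the arm or the gripper's body presses on something with over 40 N, if the wrist force passes 120 N, or if a joint passes its speed limit or range.

### The arm

A 6-joint arm with a two-finger parallel gripper is mounted at the origin on a cart in front of the work surface, level with it; the furniture and walls round the work are solid. World frame = base frame: x ahead of the robot, y to its left, z up, the work surface at z = 0. Lengths are in m, angles in rad, forces in N, time in s.
With the tool pointing down it reaches from about 0.2 to 0.875 m from the base axis. Payload 3.4 kg.
Tool frame: the origin (TCP) lies at the very end of the fingers, on their centre line; the grasp point (between the pads) lies 19 mm behind it; z points along the fingers, y is the line along which they close (so a half turn about z gives the same grasp; the last joint's range is limited). The gripper opens to 94 mm and grips with 3 to 60 N. Pads are 16 mm wide; open, the fingers measure 119 mm over their backs; the gripper's body (75 mm by 177 mm) begins 78 mm behind the grasp point.
Start: joints at [-1.325, 0.276, 1.505, -0, 1.361, -0.121], TCP at [0.206, -0.537, 0.205] pointing down, gripper open.
Joint ranges: [-2.89, 2.89], [-0.75, 2.08], [0.22, 2.7], [-1.18, 4.32], [0.11, 2.71], [-2.7, 2.7]. Speed limits (rad/s): [2.57, 2.57, 3.14, 3.14, 3.14, 3.14].

### API

Orientations are given as a 3x3 rotation matrix whose columns are the frame's x, y, z axes.
In Python, from plant import robot gives the robot as it stands.
- The arm moves only by the shell command python3 -m crank 'ROWS' [FORCE]. ROWS is JSON, a list of rows, each a list of 7 numbers: the shift along the world's x, y, z in mm, then the turn, a rotation vector about the world's x, y, z in degrees, then the opening, from -1 (shut) to 1 (fully open). In form: [[x, y, z, ax, ay, az, fingers], ...]. A call has 1 to 10 rows; each row is the pose to reach, as a shift and turn from the pose commanded when the call began; what a row does not reach only later rows make up. A row lasts 1/10 s, in which the tool goes at most 50 mm and 8.59 degrees, less where a joint would pass 70% of its speed; a pose out of reach is approached as far as the arm can. A call with a gripper value outside its range is refused whole. The fingers move at their own pace and stop on an object; FORCE is the grip in N (left out, the last holds). Time passes only in rows, so rows that repeat a pose let the fingers close. It gives the time, the measured TCP pose, the force, the opening and the grip force at its end, in the units of the state.
- robot.observe(): the state, without advancing time (a new reading comes with each control period).
- robot.get_image(name): name is "side" or "top" or "wrist"; returns (picture, depth): 480x640x3 uint8, red, green, blue; 480x640 float32, m along the optical axis (not along the pixel's ray), 0 where there is no reading.
- robot.get_calibration(name): a dict with "vertical_fov" (degrees; the focal length in pixels is half the picture's height over the tangent of half this angle, whatever the lens; pixels are square), "cx", "cy" (the principal point, pixels), "extrinsics" (4x4, takes a point from world to camera coordinates); the wrist camera has in their place "hand_eye" (4x4, takes a point from camera to tool coordinates, whose origin is the TCP and whose axes are the flange's). Camera axes: x right, y down, z forward; pixel columns grow to the right and rows downward; lengths in m; the calibration is good to about 2 mm. A picture is of the moment at which its call begins: read the wrist's pose just before it. get_calibration takes no time and is no camera call.
- robot.job_done(): hands the job in; it is judged then, once.
The state is a dict: "clock": time; "joint_pos": joint angles; "qd": joint speeds; "joint_efforts": joint torques, N m; "position": TCP position; "orientation": TCP orientation; "contact_force": force on the tool from outside, world axes, zero at the start; "wrist_torque": the same for the moment, N m; "grip_width": opening from 0.0 (shut) to 1.0 (fully open); "grip_force": force on a finger pad.
Only numpy, scipy, OpenCV 4.12 (cv2) and the standard library are available. Lean on these libraries where they do the work, as an engineer would, in place of code of your own. Each camera call takes 0.05 s, during which the arm holds its last target. There are 200 camera calls.

## Working session

There is one attempt and no reset: what is moved stays moved. The work goes in short steps, Python scripts to look and compute and a shell command to move; the robot and the scene stay as the last step left them, time stands still between calls to the robot, and variables do not carry over. Pictures are saved under pics/ and viewed, at most 10 in all, crops included, and the job is handed in when it is done.

```bash
mkdir -p pics; ls
cat > h.py <<'E'
import numpy as np, cv2
from plant import robot
def cam(n, pose=None):
    c=robot.get_calibration(n); f=240/np.tan(np.radians(c["vertical_fov"])/2)
    if n=="wrist":
        T=np.eye(4); T[:3,:3]=np.array(pose["orientation"]).reshape(3,3); T[:3,3]=pose["position"]
        W=T@np.array(c["hand_eye"])
    else: W=np.linalg.inv(np.array(c["extrinsics"]))
    return f,c["cx"],c["cy"],W
def shot(n,name):
    o=robot.observe(); im,d=robot.get_image(n)
    cv2.imwrite(f"pics/{name}.png",im[:,:,::-1]); C=cam(n,o); np.savez(f"pics/{name}.npz",im=im,d=d,f=C[0],cx=C[1],cy=C[2],W=C[3]); return im,d,C
def load(name):
    z=np.load(f"pics/{name}.npz"); return z["im"],z["d"],(float(z["f"]),float(z["cx"]),float(z["cy"]),z["W"])
def ray(C,u,v):
    f,cx,cy,W=C; return W[:3,3], W[:3,:3]@np.array([(u-cx)/f,(v-cy)/f,1.])
def onz(C,u,v,z):
    o,r=ray(C,u,v); return o+r*(z-o[2])/r[2]
def tri(C1,p1,C2,p2):
    a,r=ray(C1,*p1); b,s=ray(C2,*p2)
    t=np.linalg.lstsq(np.c_[r,-s],b-a,rcond=None)[0]; A=a+r*t[0];B=b+s*t[1]; return (A+B)/2,np.linalg.norm(A-B)
def pts(d,C):
    v,u=np.mgrid[:480,:640]; f,cx,cy,W=C
    P=np.stack([(u-cx)/f*d,(v-cy)/f*d,d],-1); return P@W[:3,:3].T+W[:3,3]
E
python3 - <<'E'
from h import *
import json
o=robot.observe();print(o)
ims=[]
for n in("side","top","wrist"):
    im,d,C=shot(n,n+"0"); print(n,C[0],C[3].round(3).tolist(),(d>0).mean(),robot.get_calibration(n).keys())
E
```

```text
pics
{'clock': 0.0, 'joint_pos': array([-1.32499365e+00,  2.76535416e-01,  1.50615392e+00,  1.07411861e-05,
        1.36066924e+00, -1.21020539e-01]), 'qd': array([ 0.00218421,  0.0013193 ,  0.00066359, -0.00018382, -0.00141049,
       -0.00029318]), 'joint_efforts': array([-4.53737875e-04, -4.04585946e+01, -2.37234396e+01,  7.00757629e-02,
        3.44502821e-02, -1.26503519e-04]), 'position': array([ 0.20607079, -0.53618552,  0.20463043]), 'orientation': array([[ 9.33472268e-01,  3.58649340e-01, -4.19519941e-04],
       [ 3.58649515e-01, -9.33470719e-01,  1.71539300e-03],
       [ 2.23614985e-04, -1.75173241e-03, -9.99998441e-01]]), 'contact_force': array([0.36078544, 1.0208492 , 0.11319542]), 'wrist_torque': array([-0.01874368, -0.05533195, -0.03072658]), 'grip_force': 0.0, 'grip_width': 0.9981805918179125}
side 501.526028518916 [[0.986, -0.055, 0.16, 0.404], [-0.168, -0.42, 0.892, -0.51], [0.018, -0.906, -0.423, 0.493], [0.0, 0.0, 0.0, 1.0]] 0.9741080729166667 dict_keys(['vertical_fov', 'cx', 'cy', 'extrinsics'])
top 470.44818821311054 [[0.021, -0.986, 0.167, 0.386], [-1.0, -0.023, -0.007, 0.23], [0.011, -0.167, -0.986, 0.971], [0.0, 0.0, 0.0, 1.0]] 0.995927734375 dict_keys(['vertical_fov', 'cx', 'cy', 'extrinsics'])
wrist 392.4681606326648 [[0.358, -0.9, -0.25, 0.279], [-0.934, -0.345, -0.095, -0.509], [-0.001, 0.267, -0.964, 0.384], [0.0, 0.0, 0.0, 1.0]] 0.9960286458333333 dict_keys(['vertical_fov', 'cx', 'cy', 'hand_eye'])
```

View pics/side0.png

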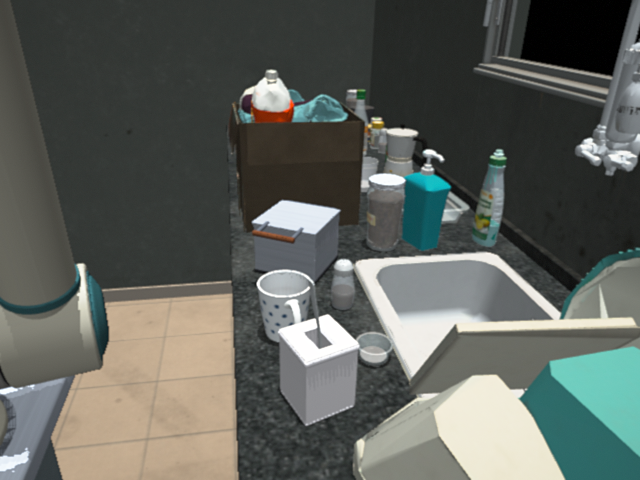

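View pics/top0.png

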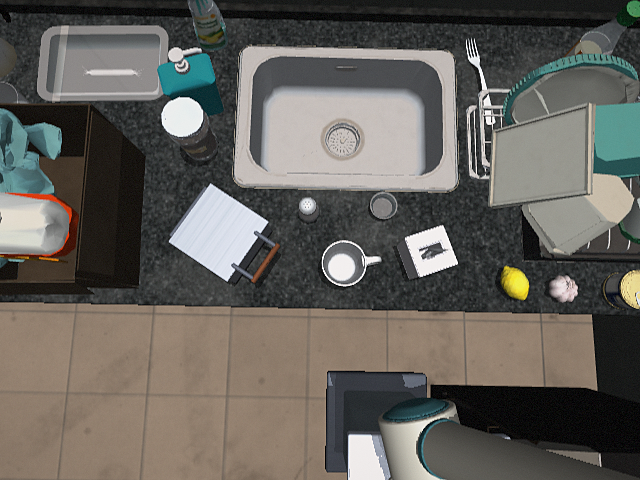

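The side view shows the pot at (318,365), the spoon handle's end near (313,280), the mug at (285,300) and the bar at (273,234). In the top view the pot is at (430,252), the mug's mouth at (344,262) with its handle to the right, and the bar at (264,265).

```bash
python3 - <<'E'
from h import *
im,d,C=load("top0"); P=pts(d,C)
ims,ds,Cs=load("side0"); Q=pts(ds,Cs)
for nm,PP in(("top",P),("side",Q)):
    X,Y,Z=PP[...,0],PP[...,1],PP[...,2]
    sp=(Z>0.115)&(Z<0.2)&(abs(X-.42)<.12)&(abs(Y+.03)<.1)&(np.hypot(0,0)<1)
    n,l,st,c=cv2.connectedComponentsWithStats(sp.astype(np.uint8))
    print(nm,n,st[1:6].tolist())
    for i in range(1,n):
        m=l==i
        if m.sum()<8: continue
        p=PP[m]
        for a in np.arange(.115,.2,.012):
            k=p[(p[:,2]>=a)&(p[:,2]<a+.012)]
            if len(k)>1: print("  z%.3f n%d"%(a,len(k)),k.mean(0).round(4),np.ptp(k,axis=0).round(4))
for u,v in[(430,252),(344,262),(264,265),(220,232),(308,206),(383,206)]: print((u,v),P[v,u].round(3))
# pot top mask
X,Y,Z=P[...,0],P[...,1],P[...,2]
v,u=np.mgrid[:480,:640]
m=(abs(Z-.105)<.008)&(abs(u-430)<45)&(abs(v-252)<40)
cn=cv2.findContours(m.astype(np.uint8),0,2)[0];cn=max(cn,key=cv2.contourArea)
XY=np.array([onz(C,*q[0],.105)[:2] for q in cn]).astype(np.float32); print("pot",cv2.minAreaRect(XY))
m=(abs(Z-.096)<.008)&(abs(u-344)<40)&(abs(v-262)<35)
cn=cv2.findContours(m.astype(np.uint8),0,2)[0];cn=max(cn,key=cv2.contourArea)
XY=np.array([onz(C,*q[0],.096)[:2] for q in cn]).astype(np.float32); print("mug",cv2.minAreaRect(XY),P[m][:,2].mean())
# bar: brown
hsv=cv2.cvtColor(im,cv2.COLOR_RGB2HSV)
m=(hsv[...,0]<14)&(hsv[...,1]>110)&(hsv[...,2]>50)&(abs(u-264)<35)&(abs(v-265)<35)
(cu,cv_),wh,a=cv2.minAreaRect(np.argwhere(m)[:,::-1].astype(np.float32)); print("bar px",cu,cv_,wh,a,P[m].mean(0))
hs=cv2.cvtColor(ims,cv2.COLOR_RGB2HSV)
ms=(hs[...,0]<14)&(hs[...,1]>110)&(hs[...,2]>50)&(abs(u-273)<35)&(abs(v-234)<20)
(su,sv),wh2,a2=cv2.minAreaRect(np.argwhere(ms)[:,::-1].astype(np.float32)); print("bar side",su,sv,wh2,Q[ms].mean(0))
print("tri",tri(C,(cu,cv_),Cs,(su,sv)))
XY=P[m][:,:2]; w=np.linalg.eigh(np.cov(XY.T)); print("bar dir",w[1][:,1],np.ptp(XY@w[1][:,1]))
m=(abs(Z-.106)<.008)&(abs(u-220)<60)&(abs(v-232)<60)&(hsv[...,1]<60)
cn=cv2.findContours(m.astype(np.uint8),0,2)[0];cn=max(cn,key=cv2.contourArea)
XY=np.array([onz(C,*q[0],.108)[:2] for q in cn]).astype(np.float32); r=cv2.minAreaRect(XY);print("lid",r,cv2.boxPoints(r).round(3).tolist(),P[m][:,2].mean())
E
python3 - <<'E'
import cv2,numpy as np
a=cv2.imread('pics/side0.png')[250:430,240:400];b=cv2.imread('pics/top0.png')[190:310,290:480]
a=cv2.resize(a,(400,450),interpolation=2);b=cv2.resize(b,(400,252),interpolation=2)
o=np.zeros((450,800,3),np.uint8);o[:,:400]=a;o[:252,400:]=b;cv2.imwrite('pics/crop1.png',o)
E
```

```text
top 2 [[431, 249, 19, 4, 51]]
  z0.115 n5 [0.499  0.0156 0.1221] [0.0032 0.0043 0.0102]
  z0.127 n6 [0.497  0.0143 0.1342] [0.0046 0.0058 0.0087]
  z0.139 n8 [0.4957 0.0123 0.1457] [0.0047 0.0099 0.0104]
  z0.151 n8 [0.4934 0.0125 0.1563] [0.0046 0.0107 0.0103]
  z0.163 n6 [0.4909 0.0131 0.1686] [0.0048 0.0067 0.0108]
  z0.175 n9 [0.4889 0.013  0.1806] [0.0045 0.0082 0.0105]
  z0.187 n9 [0.4879 0.0102 0.1901] [0.0039 0.0099 0.0054]
side 2 [[308, 279, 13, 54, 238]]
  z0.115 n27 [0.5014 0.0137 0.1211] [0.0048 0.0069 0.0114]
  z0.127 n31 [0.4994 0.0133 0.1331] [0.0057 0.01   0.0111]
  z0.139 n32 [0.4975 0.0123 0.1451] [0.0057 0.009  0.0105]
  z0.151 n36 [0.4952 0.0112 0.1573] [0.005  0.0119 0.0117]
  z0.163 n40 [0.4932 0.0109 0.169 ] [0.0057 0.0146 0.0108]
  z0.175 n45 [0.4916 0.0099 0.181 ] [0.0058 0.0139 0.0118]
  z0.187 n27 [0.4902 0.0098 0.1904] [0.0047 0.0134 0.0061]
(430, 252) [0.502 0.005 0.06 ]
(344, 262) [0.485 0.169 0.003]
(264, 265) [0.464 0.322 0.115]
(220, 232) [0.386 0.23  0.971]
(308, 206) [0.581 0.245 0.091]
(383, 206) [0.605 0.088 0.002]
pot ((0.4983241558074951, 0.0148
[... 198 characters left out ...]
1909628945
bar px 264.97613525390625 262.67108154296875 (5.562282085418701, 46.043338775634766) 34.508522033691406 [0.46847071 0.31964502 0.11777935]
bar side 272.4615173339844 235.6923065185547 (42.361083984375, 4.706787109375) [0.47041472 0.31621488 0.11502392]
tri (array([0.46977189, 0.3202019 , 0.11322142]), np.float64(0.001760799187584882))
bar dir [-0.87562089  0.48299902] 0.0926954930228672
lid ((0.5176181793212891, 0.39756110310554504), (0.17371240258216858, 0.13415805995464325), 57.7494010925293) [[0.41499999165534973, 0.36000001430511475], [0.527999997138977, 0.2879999876022339], [0.6209999918937683, 0.4350000023841858], [0.5070000290870667, 0.5070000290870667]] 0.11103645113673946
```

View pics/crop1.png

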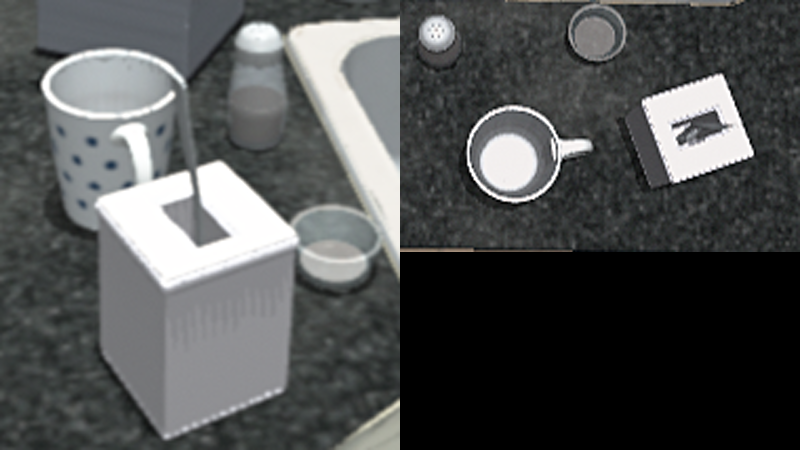

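The crop shows the spoon's flat handle leaning toward the robot (-x), its width along the slot's long side, which already matches the tool's closing line. The spoon, pot, mug and bar positions agree between the two views within 3 mm. Now the approach.

```bash
python3 -m crank '[[0,0,50,0,0,0,1],[0,0,100,0,0,0,1],[0,50,130,0,0,0,1],[0,100,130,0,0,0,1],[0,150,130,0,0,0,1],[0,200,130,0,0,0,1],[0,250,130,0,0,0,1],[20,295,130,0,0,0,1],[45,340,130,0,0,0,1],[70,380,130,0,0,0,1]]'
python3 -m crank '[[40,30,0,0,0,0,1],[80,60,0,0,0,0,1],[120,90,0,0,0,0,1],[160,120,0,1,-3,0,1],[190,150,0,2,-6,0,1],[206,165,-30,3.1,-9,0,1],[206,165,-70,3.1,-9,0,1],[206,165,-90,3.1,-9,0,1],[206,165,-90,3.1,-9,0,1],[206,165,-90,3.1,-9,0,1]]'
python3 - <<'E'
from h import *
im,d,C=shot("wrist","w1"); P=pts(d,C);o=robot.observe();print(o["position"],o["orientation"].round(3).tolist())
m=(P[...,2]>.11)&(P[...,2]<.2)&(np.hypot(P[...,0]-.492,P[...,1]-.012)<.04); 
for a in np.arange(.112,.2,.012):
    k=P[m&(P[...,2]>=a)&(P[...,2]<a+.012)]
    if len(k)>1: print("z%.3f n%d"%(a,len(k)),k.mean(0).round(4),np.ptp(k,axis=0).round(4))
E
```

```text
clock: 1.15
position: [0.2735, -0.1587, 0.3357]
orientation: [[0.934, 0.357, 0.001], [0.357, -0.934, -0.001], [0.001, 0.001, -1.0]]
contact_force: [1.5, -0.3, 0.8]
grip_width: 0.999
grip_force: 0.0
clock: 2.15
position: [0.4801, 0.0043, 0.2459]
orientation: [[0.92, 0.358, 0.157], [0.354, -0.934, 0.054], [0.165, 0.006, -0.986]]
contact_force: [0.3, -0.5, 0.5]
grip_width: 1.004
grip_force: 0.0
[0.48078307 0.00408763 0.24681926] [[0.92, 0.358, 0.159], [0.354, -0.934, 0.053], [0.167, 0.007, -0.986]]
z0.112 n31 [0.5029 0.015  0.118 ] [0.0038 0.0077 0.0107]
z0.124 n46 [0.501  0.0144 0.13  ] [0.0041 0.0091 0.0105]
z0.136 n66 [0.4987 0.0138 0.1424] [0.0057 0.0103 0.0118]
z0.148 n72 [0.4966 0.0129 0.1544] [0.0056 0.0115 0.0114]
z0.160 n86 [0.4947 0.0122 0.1659] [0.006  0.0117 0.0119]
z0.172 n108 [0.4929 0.0114 0.1779] [0.0061 0.0133 0.0119]
z0.184 n124 [0.4909 0.0108 0.189 ] [0.006  0.0135 0.0086]
```

View pics/w1.png

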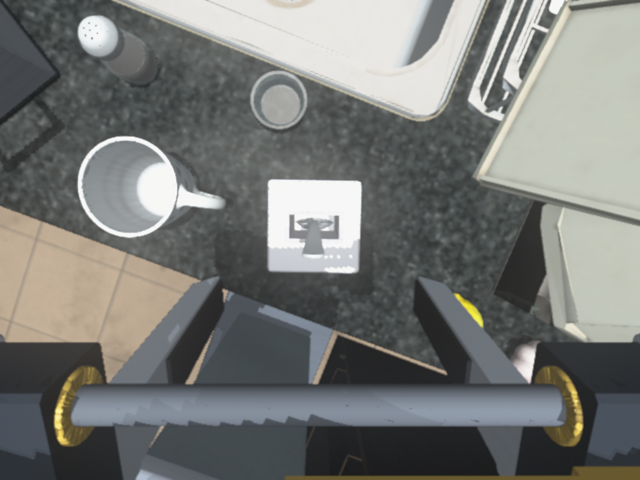

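The wrist view shows the spoon handle at (313,238), centred between the fingers and square to them. The handle measurement matches the other views, so I descend and grip.

```bash
python3 -m crank '[[6,5,-30,0,0,0,1],[11,7,-60,0,0,0,1],[16,8,-93,0,0,0,1],[16,8,-93,0,0,0,1],[16,8,-93,0,0,0,-1],[16,8,-93,0,0,0,-1],[16,8,-93,0,0,0,-1],[16,8,-93,0,0,0,-1],[16,8,-93,0,0,0,-1],[16,8,-93,0,0,0,-1]]' 25
python3 -m crank '[[0,0,0,0,0,0,-1],[0,0,0,0,0,0,-1],[0,0,0,0,0,0,-1],[0,0,0,0,0,0,-1]]'
```

```text
clock: 3.2
position: [0.496, 0.0123, 0.1529]
orientation: [[0.92, 0.358, 0.157], [0.354, -0.934, 0.054], [0.166, 0.006, -0.986]]
contact_force: [0.7, -0.5, 0.2]
grip_width: 0.523
grip_force: 0.0
clock: 3.6
position: [0.4958, 0.0123, 0.1524]
orientation: [[0.921, 0.358, 0.156], [0.354, -0.934, 0.054], [0.165, 0.006, -0.986]]
contact_force: [-0.6, -0.3, 0.3]
grip_width: 0.189
grip_force: 25.1
```

```bash
python3 -m crank '[[-2,-1,10,0,0,0,-1],[-3,-1,20,0,0,0,-1],[-5,-2,30,0,0,0,-1],[-6,-2,40,0,0,0,-1],[-8,-3,50,0,0,0,-1],[-9,-3,60,0,0,0,-1],[-11,-4,70,0,0,0,-1],[-13,-4,85,0,0,0,-1],[-15,-5,100,0,0,0,-1],[-18,-6,120,0,0,0,-1]]'
python3 -m crank '[[0,0,20,0,0,0,-1],[0,0,40,0,0,0,-1],[0,0,50,0,0,0,-1],[0,0,50,0,0,0,-1],[0,0,50,0,0,0,-1]]'
python3 - <<'E'
from h import *
shot("side","s2"); shot("wrist","w2")
a=cv2.imread("pics/side0.png")
a=cv2.imread("pics/s2.png"); b=cv2.imread("pics/w2.png")
cv2.imwrite("pics/c2.png",np.hstack([a[100:460,200:480],cv2.resize(b,(480,360))]))
E
```

```text
clock: 4.6
position: [0.4765, 0.0062, 0.2727]
orientation: [[0.921, 0.358, 0.154], [0.354, -0.934, 0.054], [0.163, 0.005, -0.987]]
contact_force: [0.3, -1.5, 0.4]
grip_width: 0.184
grip_force: 24.9
clock: 5.1
position: [0.4772, 0.0063, 0.3218]
orientation: [[0.921, 0.358, 0.155], [0.354, -0.934, 0.054], [0.164, 0.005, -0.986]]
contact_force: [-0.3, 0.1, -1.0]
grip_width: 0.182
grip_force: 24.9
```

View pics/c2.png

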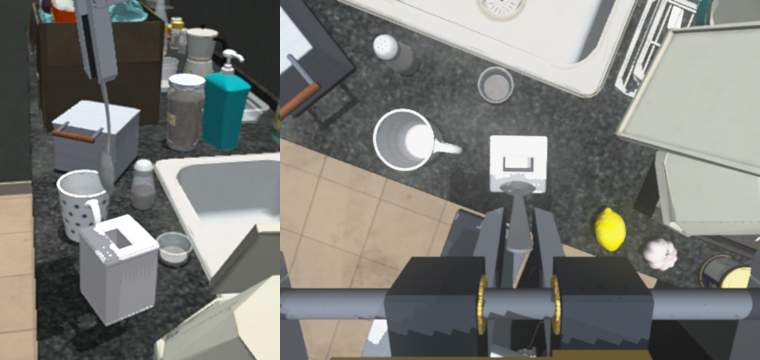

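The spoon is held and clear of the pot, its bowl at about (307,275) in the side picture; the mug is unmoved. Next I measure the bowl and the mug mouth.

Run:
```python
from h import *
o=robot.observe();print(o["position"])
_,d,C=load("s2");Q=pts(d,C)
m=(Q[...,2]>.12)&(Q[...,2]<.34)&(np.hypot(Q[...,0]-.485,Q[...,1]-.01)<.07)
for a in np.arange(.12,.33,.014):
    k=Q[m&(Q[...,2]>=a)&(Q[...,2]<a+.014)]
    if len(k)>1: print("z%.3f n%d"%(a,len(k)),k.mean(0).round(4),np.ptp(k,axis=0).round(4))
print("lowest",Q[m][:,2].min())
im,d,C=load("w2");P=pts(d,C)
for z0,z1 in((.085,.103),):
    m=(P[...,2]>z0)&(P[...,2]<z1)&(np.hypot(P[...,0]-.473,P[...,1]-.175)<.05)
    k=P[m]; A=np.c_[2*k[:,:2],np.ones(len(k))]; s=np.linalg.lstsq(A,(k[:,:2]**2).sum(1),rcond=None)[0]
    print("mug",s[:2],np.sqrt(s[2]+s[0]**2+s[1]**2),k.min(0),k.max(0),len(k))
m=(P[...,2]>.0)&(P[...,2]<.02)&(np.hypot(P[...,0]-.473,P[...,1]-.175)<.025);print(P[m].mean(0))
```

```text
[0.47703375 0.00642704 0.32123296]
z0.176 n49 [0.4853 0.0022 0.1849] [0.0115 0.0139 0.0136]
z0.190 n125 [ 0.4831 -0.0009  0.1978] [0.0155 0.0222 0.0136]
z0.204 n172 [0.4814 0.     0.211 ] [0.016  0.0272 0.0137]
z0.218 n186 [0.4822 0.0039 0.2244] [0.0139 0.0303 0.014 ]
z0.232 n61 [0.4845 0.0081 0.2385] [0.0063 0.0119 0.0135]
z0.246 n38 [0.4866 0.0081 0.2529] [0.0035 0.0062 0.0131]
z0.260 n39 [0.486  0.0082 0.2667] [0.0041 0.0073 0.0135]
z0.274 n43 [0.4847 0.0074 0.2807] [0.0045 0.0083 0.0135]
z0.288 n51 [0.4827 0.0066 0.295 ] [0.0054 0.0091 0.0138]
z0.302 n55 [0.4802 0.0055 0.3093] [0.0058 0.0103 0.0129]
z0.316 n149 [0.4742 0.0026 0.3257] [0.0301 0.0369 0.0137]
z0.330 n277 [ 0.4747 -0.0029  0.3351] [0.0329 0.0403 0.01  ]
lowest 0.17622703461619416
mug [0.47620414 0.17486128] 0.04073329842500981 [0.43330126 0.12602121 0.08500795] [0.51835515 0.21872251 0.09697717] 1424
[0.47173448 0.18037399 0.00771835]
```

```bash
python3 -m crank '[[-2,20,0,0,0,7,-1],[-5,45,0,0,0,14,-1],[-8,75,0,0,0,21,-1],[-11,105,0,0,0,28,-1],[-14,135,0,0,0,35,-1],[-15,157,0,0,0,35,-1],[-15,157,0,0,0,35,-1]]'
python3 -m crank '[[0,0,0,3.3,-2.2,0,-1],[0,0,0,6.6,-4.5,0,-1],[0,0,0,6.6,-4.5,0,-1],[0,0,0,6.6,-4.5,0,-1],[0,0,0,6.6,-4.5,0,-1]]'
python3 - <<'E'
from h import *
o=robot.observe();p=o["position"];print(p)
for n in("top","side"):
    _,d,C=shot(n,n[0]+"3");Q=pts(d,C)
    m=(Q[...,2]>.12)&(Q[...,2]<.30)&(np.hypot(Q[...,0]-.475,Q[...,1]-.178)<.05)
    print(n)
    for a in np.arange(.16,.3,.02):
        k=Q[m&(Q[...,2]>=a)&(Q[...,2]<a+.02)]
        if len(k)>1: print("z%.3f n%d"%(a,len(k)),k.mean(0).round(4),np.ptp(k,axis=0).round(4))
    print("low",Q[m][:,2].min())
E
```

```text
clock: 5.9
position: [0.462, 0.1653, 0.3214]
orientation: [[0.549, 0.831, 0.094], [0.82, -0.557, 0.135], [0.165, 0.003, -0.986]]
contact_force: [0.4, -0.3, -0.7]
grip_width: 0.18
grip_force: 24.9
clock: 6.4
position: [0.4632, 0.163, 0.3225]
orientation: [[0.533, 0.828, 0.173], [0.791, -0.56, 0.245], [0.3, 0.007, -0.954]]
contact_force: [-0.1, 0.2, -0.9]
grip_width: 0.183
grip_force: 24.9
[0.4632418  0.16301999 0.3225245 ]
top
z0.160 n11 [0.4771 0.1857 0.1783] [0.0119 0.0099 0.0038]
z0.180 n81 [0.4752 0.1815 0.1883] [0.0276 0.021  0.019 ]
z0.200 n15 [0.4756 0.1754 0.2101] [0.0297 0.0213 0.0177]
z0.220 n40 [0.4688 0.1775 0.2284] [0.0256 0.0189 0.0193]
z0.240 n7 [0.4718 0.1786 0.2502] [0.0052 0.0027 0.0182]
z0.260 n12 [0.4707 0.1756 0.2716] [0.0059 0.0049 0.0162]
z0.280 n23 [0.4676 0.1711 0.2914] [0.0079 0.0074 0.0187]
low 0.17613874257245465
side
z0.160 n3 [0.4823 0.1872 0.179 ] [0.0028 0.0022 0.0009]
z0.180 n136 [0.4787 0.1803 0.1921] [0.0281 0.0214 0.0196]
z0.200 n249 [0.4758 0.1756 0.2104] [0.0308 0.0282 0.0198]
z0.220 n202 [0.4742 0.1769 0.2281] [0.0267 0.0214 0.0195]
z0.240 n55 [0.4745 0.1782 0.2485] [0.0086 0.0069 0.0196]
z0.260 n52 [0.473  0.1759 0.2705] [0.0071 0.0086 0.0196]
z0.280 n66 [0.4702 0.1713 0.2905] [0.0085 0.0093 0.0198]
low 0.17841666037541848
```

```bash
python3 -m crank '[[-1,-4,-25,0,0,0,-1],[-1,-4,-50,0,0,0,-1],[-1,-4,-70,0,0,0,-1],[-1,-4,-90,0,0,0,-1],[-1,-4,-105,0,0,0,-1],[-1,-4,-120,0,0,0,-1],[-1,-4,-135,0,0,0,-1],[-1,-4,-145,0,0,0,-1],[-1,-4,-153,0,0,0,-1],[-1,-4,-158,0,0,0,-1]]'
python3 -m crank '[[0,0,-2,0,0,0,-1],[0,0,-4,0,0,0,-1],[0,0,-5,0,0,0,-1],[0,0,-5,0,0,0,-1]]'
python3 - <<'E'
from h import *
shot("side","s4"); shot("wrist","w4")
a=cv2.imread("pics/s4.png"); b=cv2.imread("pics/w4.png")
cv2.imwrite("pics/c4.png",np.hstack([a[100:460,180:460],cv2.resize(b,(480,360))]))
E
```

```text
clock: 7.5
position: [0.4619, 0.1595, 0.164]
orientation: [[0.532, 0.829, 0.173], [0.791, -0.56, 0.246], [0.3, 0.006, -0.954]]
contact_force: [-0.4, 0.3, -0.0]
grip_width: 0.187
grip_force: 24.9
clock: 7.9
position: [0.462, 0.1593, 0.1597]
orientation: [[0.532, 0.828, 0.174], [0.791, -0.56, 0.246], [0.301, 0.007, -0.954]]
contact_force: [-0.7, 0.0, 0.2]
grip_width: 0.183
grip_force: 24.9
```

View pics/c4.png

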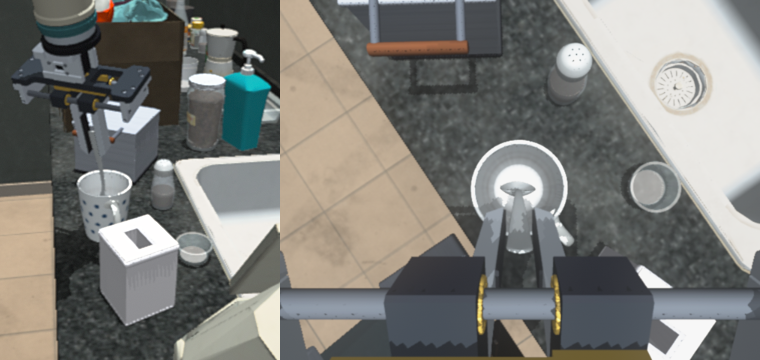

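The bowl is inside the mug near the floor (about (517,190) in the wrist half), and the mug is upright. I lower the last few millimetres and let go.

```bash
python3 -m crank '[[0,0,-2,0,0,0,-1],[0,0,-4,0,0,0,-1],[0,0,-5,0,0,0,-1],[0,0,-5,0,0,0,-1]]'
python3 -m crank '[[0,0,0,0,0,0,-0.5],[0,0,0,0,0,0,-0.5],[0,0,0,0,0,0,-0.3],[0,0,0,0,0,0,-0.3],[0,0,0,0,0,0,-0.2],[0,0,0,0,0,0,-0.2],[0,0,0,0,0,0,-0.2],[0,0,0,0,0,0,-0.2]]'
```

```text
clock: 8.4
position: [0.4617, 0.1593, 0.1543]
orientation: [[0.533, 0.828, 0.173], [0.791, -0.56, 0.246], [0.3, 0.006, -0.954]]
contact_force: [-0.3, 0.3, -0.2]
grip_width: 0.184
grip_force: 24.9
clock: 9.2
position: [0.4619, 0.1593, 0.1545]
orientation: [[0.533, 0.828, 0.174], [0.791, -0.56, 0.246], [0.301, 0.007, -0.954]]
contact_force: [-0.3, 0.2, -0.2]
grip_width: 0.399
grip_force: 0.0
```

```bash
python3 -m crank '[[-3,-5,19,0,0,0,-0.2],[-7,-10,38,0,0,0,-0.2],[-11,-15,57,0,0,0,-0.2],[-14,-20,76,0,0,0,-0.2],[-18,-26,100,0,0,0,-0.2],[-22,-31,120,0,0,0,-0.2],[-25,-36,140,0,0,0,-0.2],[-25,-36,140,0,0,0,-0.2]]'
python3 - <<'E'
from h import *
shot("side","s5"); shot("wrist","w5")
for n in("s5","w5"):
    _,d,C=load(n);Q=pts(d,C)
    m=(Q[...,2]>.1)&(Q[...,2]<.22)&(np.hypot(Q[...,0]-.45,Q[...,1]-.15)<.1)
    for a in np.arange(.1,.22,.015):
        k=Q[m&(Q[...,2]>=a)&(Q[...,2]<a+.015)]
        if len(k)>1: print("z%.3f n%d"%(a,len(k)),k.mean(0).round(4),np.ptp(k,axis=0).round(4))
_,d,C=load("w5");P=pts(d,C)
k=P[(P[...,2]>.085)&(P[...,2]<.103)&(np.hypot(P[...,0]-.473,P[...,1]-.175)<.05)]
print("mug rim",k.min(0),k.max(0))
a=cv2.imread("pics/s5.png"); b=cv2.imread("pics/w5.png")
cv2.imwrite("pics/c5.png",np.hstack([a[100:460,180:460],cv2.resize(b,(480,360))]))
E
```

```text
clock: 10.0
position: [0.4383, 0.1229, 0.2972]
orientation: [[0.531, 0.828, 0.179], [0.791, -0.561, 0.245], [0.303, 0.012, -0.953]]
contact_force: [0.8, -0.0, -0.1]
grip_width: 0.402
grip_force: 0.0
z0.100 n26 [0.4563 0.1519 0.1077] [0.0093 0.0084 0.0135]
z0.115 n36 [0.452  0.1443 0.1231] [0.0105 0.0105 0.0142]
z0.130 n43 [0.4473 0.1369 0.138 ] [0.0116 0.0112 0.0145]
z0.145 n49 [0.4424 0.1291 0.1531] [0.0141 0.0119 0.0137]
z0.160 n64 [0.4377 0.1222 0.168 ] [0.0151 0.0123 0.0139]
z0.175 n19 [0.4357 0.118  0.1772] [0.0122 0.0067 0.0034]
z0.100 n58 [0.4564 0.1521 0.1081] [0.0108 0.0091 0.0149]
z0.115 n91 [0.452  0.1449 0.1232] [0.0116 0.0106 0.0143]
z0.130 n122 [0.4472 0.1374 0.1379] [0.0137 0.0106 0.0148]
z0.145 n153 [0.4428 0.1298 0.1527] [0.0148 0.012  0.0146]
z0.160 n191 [0.4382 0.1227 0.1675] [0.0161 0.0131 0.0149]
z0.175 n55 [0.4357 0.1182 0.1761] [0.0118 0.0067 0.0029]
mug rim [0.43307442 0.12574933 0.08500675] [0.51828289 0.21899056 0.10283263]
```

View pics/c5.png

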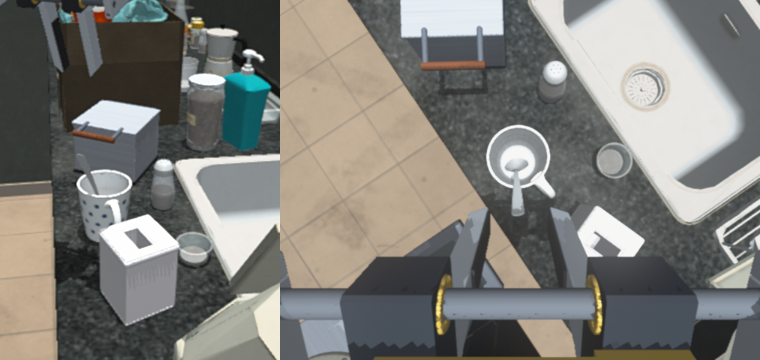

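The spoon stands in the mug, leaning toward the robot's right, away from the caddy (handle end at (517,212) in the wrist half); the mug is upright. Next I measure the bar from two views and check the tall box behind.

Run:
```python
from h import *
o=robot.observe();print(o["joint_pos"].round(3),o["position"])
R=[]
for n in("w4","w5","s5","top0"):
    im,d,C=load(n);P=pts(d,C);h=cv2.cvtColor(im,cv2.COLOR_RGB2HSV)
    m=(h[...,0]<15)&(h[...,1]>120)&(h[...,2]>50)&(np.hypot(P[...,0]-.47,P[...,1]-.32)<.07)&(P[...,2]>.08)&(P[...,2]<.15)
    nn,l,st,_=cv2.connectedComponentsWithStats(m.astype(np.uint8)); m=l==1+st[1:,4].argmax()
    px=np.argwhere(m)[:,::-1].astype(np.float32); r=cv2.minAreaRect(px); k=P[m][:,:2]
    w=np.linalg.eigh(np.cov(k.T))[1][:,1]; print(n,r,P[m].mean(0).round(4),w.round(3),np.ptp(k@w).round(3)); R.append((C,r[0]))
import itertools
for (i,a),(j,b) in itertools.combinations(enumerate(R),2): print(i,j,tri(a[0],a[1],b[0],b[1]))
_,d,C=load("top0");Q=pts(d,C)
m=(Q[...,1]>.4)&(Q[...,2]>.14)&(Q[...,0]>.3)&(Q[...,0]<.66)&(d>.3)
k=Q[m];print("box",len(k),np.percentile(k,1,axis=0),k.max(0)); k2=k[k[:,1]<.6];print(len(k2),k2.min(0) if len(k2) else 0,k2.max(0) if len(k2) else 0)
# lid front edge / sides
im,d,C=load("w5");P=pts(d,C);h=cv2.cvtColor(im,cv2.COLOR_RGB2HSV)
```

```text
[-0.114 -0.08   1.741  0.274  1.339  0.435] [0.43674574 0.12330256 0.29415233]
w4 ((182.5512237548828, 62.998680114746094), (15.456459045410156, 133.21263122558594), 88.53119659423828) [0.4711 0.3203 0.1132] [-0.844  0.537] 0.084
w5 ((230.0022430419922, 85.59994506835938), (7.064922332763672, 84.09034729003906), 88.72696685791016) [0.4705 0.3217 0.1138] [-0.844  0.536] 0.081
s5 ((272.5444641113281, 235.7850799560547), (42.17572784423828, 4.69369649887085), 11.689369201660156) [0.4712 0.3189 0.1135] [-0.831  0.556] 0.092
top0 ((264.9975891113281, 262.65350341796875), (5.507009506225586, 45.475406646728516), 34.592288970947266) [0.4689 0.3201 0.1127] [-0.845  0.535] 0.083
0 1 (array([0.47096057, 0.32168341, 0.11191955]), np.float64(0.0008483817837302428))
0 2 (array([0.47073522, 0.32084645, 0.11281354]), np.float64(0.00022941854051474817))
0 3 (array([0.46977853, 0.32038111, 0.11321834]), np.float64(0.00174479687326861))
1 2 (array([0.47110442, 0.32173414, 0.1123925 ]), np.float64(0.0003644207770497809))
1 3 (array([0.46990082, 0.32007455, 0.11547184]), np.float64(0.0023942900958820895))
2 3 (array([0.46987044, 0.32018242, 0.11303279]), np.float64(0.0018549626206861105))
box 15060 [0.40367888 0.5729418  0.17060053] [0.65998379 0.74468455 0.33635359]
6325 [0.40378854 0.56919958 0.14016143] [0.65998379 0.59998788 0.31953754]
```

```bash
python3 -m crank '[[10,20,10,-4.7,3.5,0,-0.36],[20,60,20,-9.4,7,0,-0.36],[30,105,20,-14.2,10.4,0,-0.36],[34,150,20,-14.2,10.4,0,-0.36],[34,180,20,-14.2,10.4,0,-0.36],[34,198,20,-14.2,10.4,0,-0.36],[34,198,20,-14.2,10.4,0,-0.36]]'
python3 -m crank '[[0,0,0,0,0,8.5,-0.36],[0,0,0,0,0,17,-0.36],[0,0,0,0,0,25.5,-0.36],[0,0,0,0,0,34,-0.36],[0,0,0,0,0,42.5,-0.36],[0,0,0,0,0,51,-0.36],[0,0,0,0,0,59.5,-0.36],[0,0,0,0,0,68,-0.36],[0,0,0,0,0,76.5,-0.36],[0,0,0,0,0,85,-0.36]]'
python3 -m crank '[[0,0,-30,0,0,7,-0.36],[0,0,-60,0,0,7,-0.36],[0,0,-90,0,0,7,-0.36],[0,0,-110,0,0,7,-0.36],[0,0,-110,0,0,7,-0.36],[0,0,-110,0,0,7,-0.36]]'
python3 - <<'E'
from h import *
o=robot.observe();print(o["position"],o["orientation"].round(3).tolist(),o["grip_width"])
p=o["position"];R=np.array(o["orientation"]); shot("wrist","w6")
im,d,C=load("w6");P=pts(d,C);h=cv2.cvtColor(im,cv2.COLOR_RGB2HSV)
m=(h[...,0]<15)&(h[...,1]>120)&(h[...,2]>50)&(np.hypot(P[...,0]-.47,P[...,1]-.32)<.07)&(P[...,2]>.08)&(P[...,2]<.15)
k=P[m];print(len(k),k.mean(0)); print("in tool",((k.mean(0)-p)@R).round(4), "ptp",np.ptp((k-p)@R,axis=0), ((k-p)@R)[:,1].min(),((k-p)@R)[:,1].max())
E
```

```text
clock: 10.8
position: [0.4702, 0.3229, 0.3126]
orientation: [[0.557, 0.83, -0.008], [0.83, -0.557, 0.0], [-0.004, -0.007, -1.0]]
contact_force: [0.1, -1.0, 0.4]
grip_width: 0.32
grip_force: 0.0
clock: 11.8
position: [0.4707, 0.3188, 0.3145]
orientation: [[-0.779, 0.627, -0.002], [0.627, 0.779, -0.006], [-0.002, -0.006, -1.0]]
contact_force: [-0.3, 0.1, 0.1]
grip_width: 0.324
grip_force: 0.0
clock: 12.4
position: [0.4711, 0.3199, 0.205]
orientation: [[-0.847, 0.532, -0.001], [0.532, 0.847, -0.006], [-0.002, -0.006, -1.0]]
contact_force: [-0.2, 0.8, -0.7]
grip_width: 0.322
grip_force: 0.0
[0.47107182 0.31991171 0.20502558] [[-0.847, 0.532, -0.001], [0.532, 0.847, -0.006], [-0.002, -0.006, -1.0]] 0.32195411088390136
82 [0.46350306 0.32647732 0.11400128]
in tool [0.0101 0.002  0.091 ] ptp [0.08097796 0.00595526 0.00280489] -0.0012121160390760682 0.004743143412047447
```

View pics/w6.png

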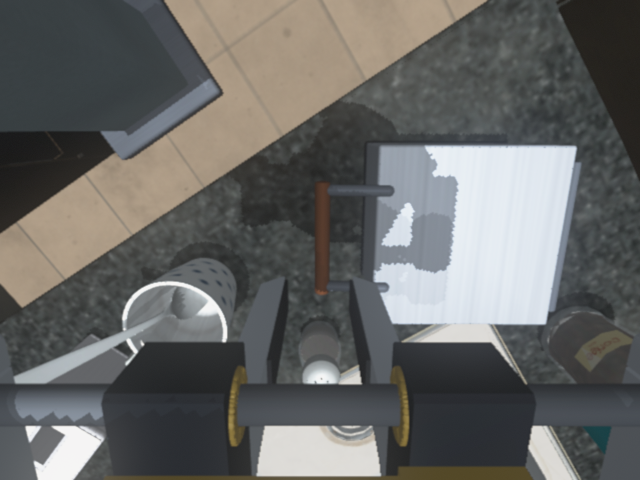

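The wrist view shows the bar (322,185–292) lying between the finger tips' lines, parallel to the pads, 2 mm off centre. I descend and grip.

```bash
python3 -m crank '[[1,2,-30,0,0,0,-0.36],[1,2,-60,0,0,0,-0.36],[1,2,-85,0,0,0,-0.36],[1,2,-105,0,0,0,-0.36],[1,2,-113,0,0,0,-0.36],[1,2,-113,0,0,0,-0.36],[1,2,-113,0,0,0,-0.36]]'
python3 -m crank '[[0,0,0,0,0,0,-1],[0,0,0,0,0,0,-1],[0,0,0,0,0,0,-1],[0,0,0,0,0,0,-1],[0,0,0,0,0,0,-1],[0,0,0,0,0,0,-1],[0,0,0,0,0,0,-1]]' 25
python3 - <<'E'
import numpy as np
# arc of the bar about the hinge: hinge 3 mm below lid_hinge; line bar->hinge in line with bar
e=np.array([.536,.844]); r=172
for t in range(0,61,5):
    a=np.radians(t); h=r*(1-np.cos(a)); print(t,(e*h).round(1),round(r*np.sin(a),1))
E
```

```text
clock: 13.15
position: [0.473, 0.3238, 0.093]
orientation: [[-0.848, 0.531, 0.001], [0.531, 0.848, -0.004], [-0.003, -0.003, -1.0]]
contact_force: [0.9, -0.4, 0.7]
grip_width: 0.319
grip_force: 0.0
clock: 13.85
position: [0.4713, 0.322, 0.0923]
orientation: [[-0.848, 0.53, -0.002], [0.53, 0.848, -0.007], [-0.002, -0.007, -1.0]]
contact_force: [-2.2, -3.9, 5.9]
grip_width: 0.108
grip_force: 25.0
0 [0. 0.] 0.0
5 [0.4 0.6] 15.0
10 [1.4 2.2] 29.9
15 [3.1 4.9] 44.5
20 [5.6 8.8] 58.8
25 [ 8.6 13.6] 72.7
30 [12.4 19.4] 86.0
35 [16.7 26.3] 98.7
40 [21.6 34. ] 110.6
45 [27.  42.5] 121.6
50 [32.9 51.9] 131.8
55 [39.3 61.9] 140.9
60 [46.1 72.6] 149.0
```

```bash
python3 -m crank '[[0,0,8,0,0,0,-1],[0,1,15,0,0,0,-1],[1,1,22,0,0,0,-1],[1,2,30,0,0,0,-1],[2,3,37,0,0,0,-1],[3,5,44,0,0,0,-1],[4,7,52,0,0,0,-1],[6,9,59,0,0,0,-1],[6,9,59,0,0,0,-1]]'
python3 -m crank '[[1,2,7,0,0,0,-1],[3,5,14,0,0,0,-1],[5,7,20,0,0,0,-1],[7,10,27,0,0,0,-1],[9,14,33,0,0,0,-1],[11,17,40,0,0,0,-1],[13,21,46,0,0,0,-1],[16,25,52,0,0,0,-1],[16,25,52,0,0,0,-1]]'
```

```text
clock: 14.75
position: [0.4772, 0.3314, 0.1518]
orientation: [[-0.848, 0.53, -0.002], [0.53, 0.848, -0.007], [-0.002, -0.007, -1.0]]
contact_force: [-1.3, -7.1, 0.6]
grip_width: 0.106
grip_force: 25.0
clock: 15.65
position: [0.4933, 0.3569, 0.2045]
orientation: [[-0.848, 0.53, -0.002], [0.53, 0.848, -0.006], [-0.002, -0.006, -1.0]]
contact_force: [-2.6, -6.8, 3.0]
grip_width: 0.106
grip_force: 25.0
```

```bash
python3 -m crank '[[3,4,6,0,0,0,-1],[5,8,11,0,0,0,-1],[8,13,16,0,0,0,-1],[11,18,21,0,0,0,-1],[14,23,26,0,0,0,-1],[18,28,30,0,0,0,-1],[21,33,34,0,0,0,-1],[24,38,38,0,0,0,-1],[24,38,38,0,0,0,-1],[24,38,38,0,0,0,-1]]'
python3 - <<'E'
from h import *
o=robot.observe();print(o["position"])
shot("side","s7"); shot("top","t7"); shot("wrist","w7")
e=np.array([.536,.844]);H=np.array([.4713,.322])+.172*e
g=o["position"][:2]; print("angle by tcp",np.degrees(np.arctan2(o["position"][2]+.019-.110,(H-g)@e)))
for n in("t7","s7","w7"):
    im,d,C=load(n);P=pts(d,C)
    s=(P[...,:2]-H)@e; l=(P[...,:2]-H)@np.array([-e[1],e[0]]); Z=P[...,2]
    m=(s>-.066)&(s<-.015)&(abs(l)<.055)&(Z>.13)&(Z<.3)&((Z-.11)<1.9*-s+.03)
    if m.sum()>50:
        a=np.polyfit(-s[m],Z[m],1); print(n,m.sum(),"plane angle",np.degrees(np.arctan(a[0])))
    k=P[(Z>.14)&(Z<.2)&(np.hypot(P[...,0]-.435,P[...,1]-.12)<.03)]; print("spoon",len(k),k.mean(0) if len(k) else 0)
a=cv2.imread("pics/s7.png"); b=cv2.imread("pics/t7.png")
cv2.imwrite("pics/c7.png",np.hstack([a[60:460,180:480],b[100:500,100:500]]) if 0 else np.hstack([a[80:440,180:480],b[100:460,140:500]]))
E
```

```text
clock: 16.65
position: [0.518, 0.3959, 0.2431]
orientation: [[-0.848, 0.53, 0.001], [0.53, 0.848, -0.003], [-0.002, -0.003, -1.0]]
contact_force: [-2.4, -4.9, 5.8]
grip_width: 0.105
grip_force: 25.0
[0.5180063  0.39589469 0.24312538]
angle by tcp 60.939377517091685
t7 130 plane angle 59.66945979687715
spoon 109 [0.43772361 0.12477608 0.16035345]
s7 1792 plane angle 61.509564845257366
spoon 150 [0.43999853 0.1253544  0.16137175]
w7 8814 plane angle 59.23494283697712
spoon 0 0
```

View pics/c7.png

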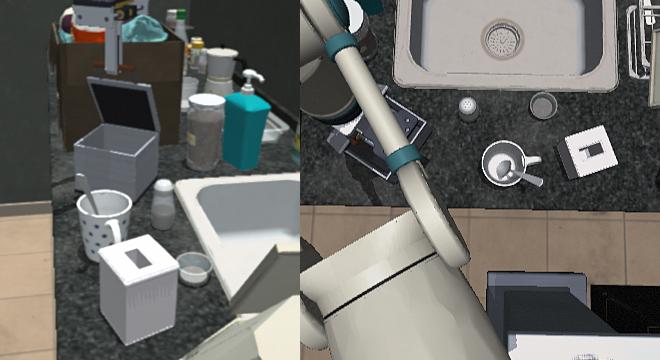

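The lid is held open (side crop, around (120,105)) at about 60° by four estimates. The spoon stands in the upright mug, and the pot, salt and dish are in place. I let it settle, then hand in.

```bash
python3 -m crank '[[0,0,0,0,0,0,-1],[0,0,0,0,0,0,-1],[0,0,0,0,0,0,-1],[0,0,0,0,0,0,-1],[0,0,0,0,0,0,-1]]'; python3 -c "
from plant import robot
print(robot.job_done())"
```

```text
clock: 17.3
position: [0.5179, 0.3958, 0.243]
orientation: [[-0.848, 0.531, 0.001], [0.531, 0.848, -0.003], [-0.002, -0.003, -1.0]]
contact_force: [-1.4, -3.9, 5.4]
grip_width: 0.106
grip_force: 25.0
the job is handed in; nothing more can be done
None
```

The job is handed in at 17.3 s, with no verdict returned: the spoon stands let go, bowl down, in the upright mug, the gripper holds the lid still at a measured 59 to 62 degrees, and the pot, salt shaker and glass dish look unmoved in the last pictures.

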